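# Refit the drip tray under the benchtop chiller

### The arm

A 6-joint arm with a two-finger parallel gripper is mounted at the origin on the work surface. World frame = base frame: x ahead of the robot, y to its left, z up, the work surface at z = 0. Lengths are in m, angles in degrees, forces in N, time in s.
With the tool pointing down it reaches from about 0.35 to 0.85 m from the base axis. Payload 8.1 kg.
Tool frame: the origin (TCP) lies on the centre line of the jaws, within the pads' length; the fingertips stand robot.tips_ahead ahead of it and the grasp point (between the pads) is the TCP (robot.tips_ahead is the distance from the TCP to the fingertips, in m); x points along the fingers, y is the direction in which the jaws open and shut, and the axes are right-handed (so a half turn about x gives the same grasp; the last joint's range is limited). The gripper opens to 93 mm and grips with 3 to 60 N. Pads are 15 mm wide; open, the fingers measure 128 mm over their backs; the gripper's body (75 mm by 188 mm) begins 65 mm behind the grasp point.
Start: joints at [-77.143, 7.471, 85.268, -0, 87.261, -4.893], TCP at [0.183, -0.571, 0.201] pointing down, gripper open.
Joint ranges: [-169.43, 169.43], [-51.17, 129.36], [1.28, 143.12], [-76.62, 256.62], [0, 156.53], [-152.29, 152.29]. Speed limits (degrees/s): [136.94, 136.94, 159.86, 180, 180, 180].

### API

Orientations are given as a 3x3 rotation matrix whose columns are the frame's x, y, z axes.
In Python, from cell import robot, vision gives the robot as it stands. The module is installed in compiled form; this text tells all that it offers. Calls block until the motion is done:
- robot.movep(position, orientation): joint-space move of the TCP to a pose.
- robot.move_l(position, orientation=None, vel=0.15): straight line of the TCP; orientation=None keeps the orientation; vel is the mean speed in m/s.
- robot.goto_joints(angles): joint-space move.
- robot.set_gripper(opening, squeeze=None): finger opening in m; squeeze is the grip in N (None keeps the last); returns when the fingers have stopped.
- robot.pause(seconds).
- robot.solve_ik(position, orientation): joint angles nearest the present ones, or None.
- robot.sense(): the state.
- vision.capture(name): name is "side" or "top" or "wrist"; returns (picture, depth): 480x640x3 uint8, blue, green, red; 480x640 float32, m along the optical axis (not along the pixel's ray), 0 where there is no reading.
- vision.camera_params(name): a dict with "mtx" (3x3 intrinsics, pixels), "R" (3x3) and "t" (3): a world point X has camera coordinates R X + t. Camera axes: x right, y down, z forward; pixel columns grow to the right and rows downward; lengths in m; the calibration is good to about 2 mm. A picture is of the moment at which its call begins: read the wrist's pose just before it. camera_params takes no time and is no camera call; for the wrist camera it gives the pose at the moment of the call.
A pose or a line that the arm cannot do raises robot.IKError and nothing moves.
- robot.job_done(): hands the job in, once; it reports no verdict.
The state is a dict: "time_s": time; "joint_positions": joint angles; "qd": joint speeds; "joint_efforts": joint torques, N m; "position": TCP position; "orientation": TCP orientation; "force": force on the tool from outside, world axes, zero at the start; "torque": the same for the moment, N m; "opening": finger opening in m.
Only numpy, scipy, OpenCV 4.12 (cv2) and the standard library are available. Lean on these libraries where they do the work, as an engineer would, in place of code of your own. Each camera call takes 0.05 s, during which the arm holds its last target. There are 200 camera calls.

### The job

The chiller's rinsed steel drip tray is draining in the white wash tray. Lift it out, set it down gently (do not drop it) on the bench in front of the slot under the chiller, handle outwards, and let go; then take it again at its front end and slide it fully home, until its front plate sits flush against the chiller, and leave it there. Do not shift the other things on the bench.

Things in the scene. Friction and masses are not known exactly. Their poses are not given: they have to be found in the camera images.
- drip_tray: The loose drip tray, plain stainless steel, 0.2 to 0.34 kg: open-topped body 150 long (x) x 60 wide (y) x 24 high, walls and floor 3 mm. Origin: centre of the body's underside; +x is the end that enters the slot first, z up. At the start it lies flat on the floor of the wash tray, 4 mm above the bench, with about 5 to 11 mm between handle and wash tray wall and 30 mm or more free beside its body.
- tray_plate (a point): Centre of the drip tray's front plate, at the foot of its inner face, 75 mm from the tray's origin on the -x side. The upright steel plate is 84 wide x 35 high x 4 thick, wider than the tray's body, and 1 mm clear of the ground. Axes as the tray's. The tray's centre of mass lies about 20 mm from its origin towards this plate.
- tray_handle (a point): Middle of the drip tray's bar handle, in front of the front plate: a round bar 8 mm thick running 70 mm across the tray (its y), 119 mm from the tray's origin on its -x side, 24 mm above its underside. Legs at the bar's two ends join it to the plate; between bar and plate 36 mm is free. Tray with handle: 198 mm long. Axes as the tray's.
- slot_mouth (a point): The slot's mouth: bench-high point (z = 0) in the middle of the chiller's front face; +x points straight into the slot, y across. The slot has no floor (the tray slides on the bench), a roof 32 mm up, side walls 76 mm apart at the mouth, narrowing to 66 mm at 20 mm inside, then straight. Fully home, tray_plate lies in the front face: tray origin 75 mm inside the mouth, handle bar 44 mm outside.
- chiller: Benchtop chiller, fixed, grey and white, 200 wide (y) x 240 deep (x); origin at the centre of its underside, +x towards its back. Front face at x = -120 mm, upright to 58 mm above the bench; above it a sloping keypad panel rises to 105 mm high at x = -50 mm; the cold block with vials on top reaches 142 mm. Its place and turn vary.
- wash_tray: Shallow open white plastic tray, fixed to the bench, 222 long (x) x 158 wide (y) x 28 high, walls and floor 4 mm; origin at the centre of its underside.
- meter: Bystander: black and yellow hand meter, 158 x 82 x 42, lying flat; origin at the centre of its underside.
- vial_rack: Bystander: white rack of glass vials, 70 (x) x 160 (y) x 60 high; origin at the centre of its underside.
- freezer_box: Bystander: square card freezer box, 136 x 136 x 54; origin at the centre of its underside.
- scoop: Bystander: aluminium scoop, 220 long (x from -100 to 120 mm), 73 wide, 42 high, lying flat; origin on its underside.
- spray_bottle: Bystander: upright clear bottle, 68 across, 170 high; origin at the centre of its underside.
- timer: Bystander: flat white bench timer, 65 x 65 x 20; origin at the centre of its underside.
Things that resemble listed ones, but are neither listed nor needed, are in the scene too. Leave any blue or red look-alike of the drip_tray alone.

How it is judged:
By the outcome, as a careful person would: the job done as asked, in the order asked, and still so for the second after the job is handed in, with the robot touching nothing.
It also fails if it takes over 59 s, if anything falls off the work surface, if the arm or the gripper's body presses on something with over 40 N, if the wrist force passes 120 N, or if a joint passes its speed limit or range.

## Working session

There is one attempt and no reset: what is moved stays moved. The work goes in short steps, each a Python script; the robot and the scene stay as the last script left them, time stands still between calls to the robot, and variables do not carry over. Pictures are saved under pics/ and viewed, about 8 in all and at most 12, crops included, and the job is handed in when it is done.

```bash
mkdir -p pics; ls; python3 - <<'E'
from cell import robot, vision
import cv2,numpy as np
for n in("top","side"):
    im,d=vision.capture(n); cv2.imwrite(f"pics/{n}0.png",im); np.savez(f"pics/{n}0.npz",im=im,d=d,**vision.camera_params(n))
    p=vision.camera_params(n); print(n,p["mtx"].tolist(),(-p["R"].T@p["t"]),p["R"].round(3).tolist())
print(robot.sense(),robot.tips_ahead)
E
```

```text
pics
top [[514.2038842467678, 0.0, 307.39106698111283], [0.0, 514.2038842467678, 233.92553830055365], [0.0, 0.0, 1.0]] [0.41443288 0.05869432 1.45518161] [[-0.024, -1.0, -0.001], [-0.997, 0.024, -0.077], [0.077, -0.001, -0.997]]
side [[578.7086906627204, 0.0, 323.11405759678746], [0.0, 578.7086906627204, 235.64549658044484], [0.0, 0.0, 1.0]] [-0.3939408   0.94111274  0.77056018] [[-0.714, -0.7, -0.023], [-0.333, 0.368, -0.868], [0.616, -0.612, -0.496]]
{'time_s': 0.1, 'joint_positions': array([-7.71448810e+01,  7.51046110e+00,  8.53233128e+01, -1.28716209e-03,
        8.72619787e+01, -4.89145551e+00]), 'qd': array([ 0.03722311, -0.03071831, -0.14213243,  0.01462158, -0.10245863,
        0.09607728]), 'joint_efforts': array([ 8.98856142e-04, -5.61344039e+01, -4.93094122e+01,  7.70580629e-02,
        2.92105781e-02, -4.94275230e-05]), 'position': array([ 0.18279065, -0.57090212,  0.1998931 ]), 'orientation': array([[-3.93696151e-04,  3.04808070e-01, -9.52413715e-01],
       [ 1.62431831e-03, -9.52412338e-01, -3.04808301e-01],
       [-9.99998603e-01, -1.66702489e-03, -1.20144259e-04]]), 'force': array([-0.03519137, -0.21022257,  0.13547257]), 'torque': array([ 0.01767013, -0.0285167 ,  0.01914002]), 'opening': 0.09275011845951918} 0.019
```

View pics/top0.png

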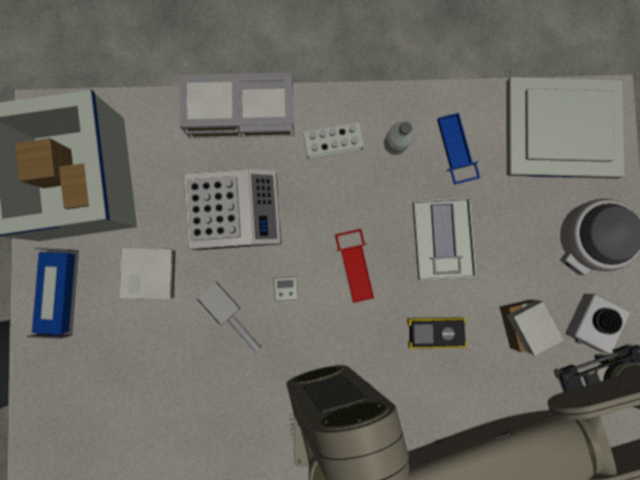

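View pics/side0.png

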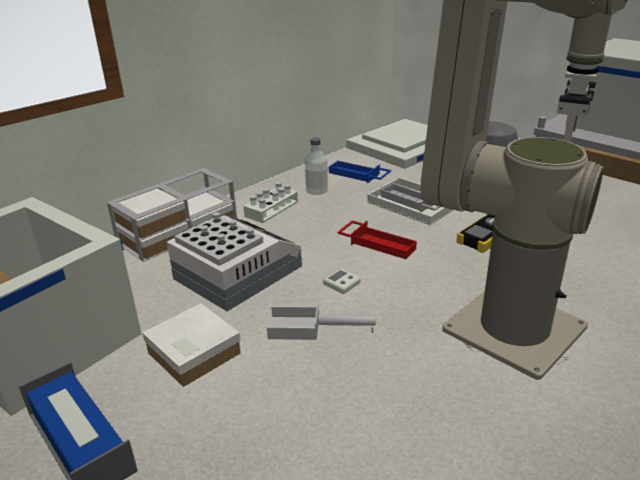

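The steel tray sits in the white wash tray at about (443,238) in the top view, with its handle towards the robot. The blue (458,148) and red (355,265) ones are look-alikes. The chiller is at (233,210), and its keypad and front face point right (-y). Next I'll take close looks with the wrist camera.

```bash
cat > h.py <<'E'
from cell import robot, vision
import cv2,numpy as np
def ray(P,uv,z):
    d=P["R"].T@np.linalg.inv(P["mtx"])@np.array([uv[0],uv[1],1.]); c=-P["R"].T@P["t"]
    return c+d*(z-c[2])/d[2]
def ori(a):  # tool down, jaw axis at angle a (deg) in world
    a=np.radians(a); x=np.array([0,0,-1.]); y=np.array([np.cos(a),np.sin(a),0]); return np.c_[x,y,np.cross(x,y)]
def snap(name):
    P=vision.camera_params("wrist"); im,d=vision.capture("wrist"); cv2.imwrite(f"pics/{name}.png",im); np.savez(f"pics/{name}.npz",im=im,d=d,**P); return P,im,d
def cloud(P,d):
    v,u=np.indices(d.shape); X=np.stack([(u-P["mtx"][0,2])*d/P["mtx"][0,0],(v-P["mtx"][1,2])*d/P["mtx"][1,1],d],-1)
    return (X-P["t"])@P["R"]
E
python3 - <<'E'
from h import *
P=np.load("pics/top0.npz")
for n,uv,z in(("wash",(443,238),.02),("slot",(280,209),.03),("chil",(233,209),.1),("redh",(350,230),.024),("redh2",(366,243),.024)): print(n,ray(P,uv,z).round(3))
w=ray(P,(443,238),.02); s=ray(P,(280,209),.03)
robot.movep([w[0]-.03,w[1],.30],ori(-90)); P,im,d=snap("w1"); print(-P["R"].T@P["t"],P["R"].round(2).tolist(),P["mtx"][0,0])
robot.movep([s[0],s[1]-.14,.30],ori(0)); P,im,d=snap("w2"); print(-P["R"].T@P["t"],P["R"].round(2).tolist())
print(robot.sense()["time_s"],robot.sense()["joint_positions"])
a=np.hstack([cv2.imread("pics/w1.png"),cv2.imread("pics/w2.png")]); cv2.imwrite("pics/w12.png",cv2.resize(a,(800,300)))
E
```

```text
wash [ 0.504 -0.321  0.02 ]
slot [0.596 0.132 0.03 ]
chil [0.59  0.253 0.1  ]
redh [ 0.533 -0.062  0.024]
redh2 [ 0.496 -0.105  0.024]
[ 0.55844973 -0.32224697  0.48424955] [[0.0, -1.0, -0.0], [-0.95, -0.0, 0.3], [-0.3, 0.0, -0.95]] 430.84965702005456
[0.59688244 0.07469317 0.48465246] [[1.0, -0.0, -0.0], [-0.0, -0.95, 0.3], [-0.0, -0.3, -0.95]]
2.95 [-5.79802886e+00  5.76980433e+00  7.68633002e+01 -1.96972646e-02
  9.73702401e+01 -5.63332576e+00]
```

View pics/w1.png

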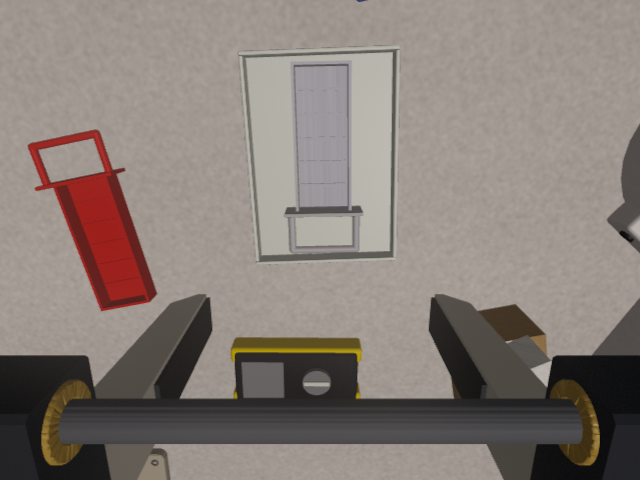

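View pics/w2.png

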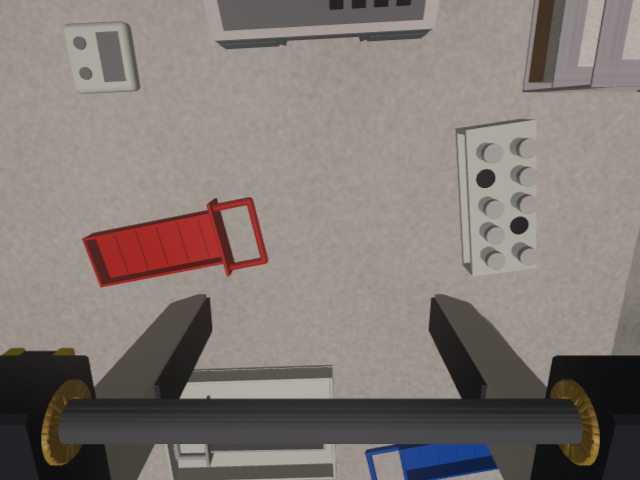

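w1 shows the plain steel tray in the wash tray: body edge at row 62 (columns 292–351), plate at row ~211 (285–362), bar at row 249. Red lies outside at (90,220) and blue is elsewhere, so this is the right one. w2 shows the chiller front foot running from (222,47) to (430,38), with the slot notch at columns ~286–362. Now I'll measure both from depth and rays.

```bash
python3 - <<'E'
from h import *
P=np.load("pics/w1.npz"); C=cloud(P,P["d"]); im=P["im"]
for n,uv,z in(("body far L",(292,62),.028),("far R",(351,62),.028),("plate top L",(285,209),.04),("plate top R",(362,209),.04),("barL",(289,249),.028),("barR",(359,249),.028),("washTL",(240,53),.028),("TR",(399,47),.028),("BL",(257,262),.028),("BR",(396,259),.028)): print(n,ray(P,uv,z).round(4),C[uv[1],uv[0]].round(4))
sub=C[55:258,270:375].reshape(-1,3)
for lo,hi in((.036,.044),(.024,.033)):
    m=(sub[:,2]>lo)&(sub[:,2]<hi)&(P["d"][55:258,270:375].ravel()>0); q=sub[m]; print(lo,m.sum(),cv2.minAreaRect(q[:,:2].astype(np.float32)*1000))
P=np.load("pics/w2.npz"); C=cloud(P,P["d"]); s=C[:70,190:460].reshape(-1,3)
m=(s[:,2]>.008)&(s[:,2]<.056)&(s[:,1]>.08)&(s[:,1]<.2); q=s[m]; print(len(q),q.min(0),q.max(0))
for u in range(205,450,8):
    col=C[:70,u]; k=(col[:,2]>.01)&(col[:,2]<.055); 
    if k.any(): print(u,[tuple(np.round(c*1000).astype(int)) for c in col[k][-6:]])
c=cv2.resize(im*0+P["im"],None,fx=1,fy=1)[0:90,190:460]; cv2.imwrite("pics/c2.png",cv2.resize(c,(800,267),interpolation=cv2.INTER_CUBIC))
E
```

```text
body far L [ 0.6008 -0.2946  0.028 ] [ 0.6007 -0.2947  0.029 ]
far R [ 0.6009 -0.3525  0.028 ] [ 0.6008 -0.3525  0.0282]
plate top L [ 0.4561 -0.2852  0.04  ] [ 0.4483 -0.2823  0.006 ]
plate top R [ 0.4561 -0.3664  0.04  ] [ 0.448  -0.3699  0.0046]
barL [ 0.4077 -0.2875  0.028 ] [ 0.4    -0.2858  0.0048]
barR [ 0.4077 -0.3656  0.028 ] [ 0.4085 -0.3654  0.0303]
washTL [ 0.609 -0.244  0.028] [ 0.6087 -0.2445  0.0305]
TR [ 0.6144 -0.3988  0.028 ] [ 0.614  -0.3983  0.0308]
BL [ 0.3923 -0.2512  0.028 ] [ 0.3928 -0.2514  0.0294]
BR [ 0.3959 -0.4075  0.028 ] [ 0.3952 -0.4079  0.0259]
0.036 347 ((450.4434814453125, -326.29730224609375), (4.309527397155762, 82.61833190917969), 1.0128062963485718)
0.024 2013 ((498.39874267578125, -326.5364990234375), (210.9620819091797, 93.11851501464844), 5.556626796722412)
1260 [0.50013504 0.13265791 0.00812987] [0.69939918 0.14261188 0.05596522]
221 [(np.int64(506), np.int64(133), np.int64(53)), (np.int64(505), np.int64(133), np.int64(47)), (np.int64(504), np.int64(133), np.int64(42)), (np.int64(502), np.int64(133), np.int64(33)), (np.int64(501), np.int64(1
[... 5291 characters left out ...]
int64(680), np.int64(142), np.int64(20)), (np.int64(682), np.int64(142), np.int64(14))]
413 [(np.int64(683), np.int64(142), np.int64(43)), (np.int64(685), np.int64(142), np.int64(36)), (np.int64(686), np.int64(142), np.int64(31)), (np.int64(687), np.int64(142), np.int64(24)), (np.int64(689), np.int64(142), np.int64(17)), (np.int64(690), np.int64(142), np.int64(11))]
421 [(np.int64(690), np.int64(142), np.int64(47)), (np.int64(691), np.int64(142), np.int64(40)), (np.int64(693), np.int64(143), np.int64(32)), (np.int64(694), np.int64(142), np.int64(29)), (np.int64(695), np.int64(142), np.int64(23)), (np.int64(697), np.int64(142), np.int64(15))]
429 [(np.int64(697), np.int64(142), np.int64(49))]
```

View pics/c2.png

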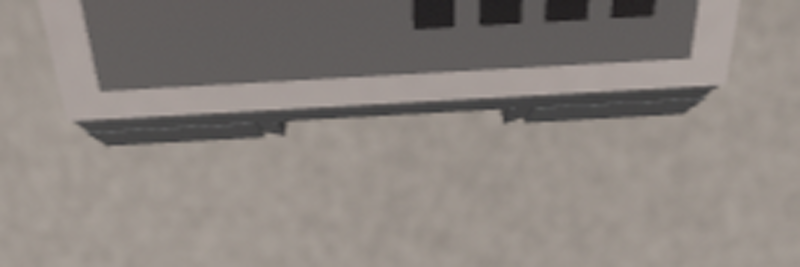

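Face line: (0.500,0.133)→(0.699,0.1425), 199 mm wide (200 given). So the mouth is at about (0.600,0.138), with the slot axis at 92.75°. The tray's yaw is about 1° and its centre about (0.526,-0.325); the ends are consistent with 150 mm and 82.6 mm. I'll pick across the body at its centre of mass.

```bash
cat >> h.py <<'E'
M=np.array([.6003,.138]); A=92.75; n=np.array([np.cos(np.radians(A)),np.sin(np.radians(A))])
E
python3 - <<'E'
from h import *
P=np.load("pics/w2.npz"); b,g,r=[P["im"][...,i].astype(int) for i in range(3)]; m=(r>90)&(g<70)&(b<70); v,u=np.nonzero(m)
C=cloud(P,P["d"])[m]; print("red max",C.max(0),C[C[:,0].argmax()])
p=[.506,-.3252]
robot.set_gripper(.09,40)
robot.movep([*p,.12],ori(-89)); robot.move_l([*p,.027],vel=.1)
robot.set_gripper(.05,40); s=robot.sense(); print(s["opening"],s["position"],s["force"])
f0=s["force"]; robot.move_l([*p,.04],vel=.05); robot.move_l([*p,.13],vel=.12); robot.pause(.2); s=robot.sense(); print(s["opening"],s["force"],s["torque"])
q=M-n*.125
robot.movep([*q,.13],ori(A-90)); robot.pause(.2); P,im,d=snap("w3"); print(robot.sense()["position"],robot.sense()["opening"],q,robot.sense()["time_s"])
E
```

```text
red max [0.64419174 0.07469317 0.48465246] [0.64419174 0.02253248 0.41921731]
0.04944119549606464 [ 0.50596606 -0.32517023  0.02694164] [-0.59437627 -0.71980008 -0.57860836]
0.04992519232017559 [-0.12737521  0.21015881  0.55037424] [-0.02692706  0.05284239  0.01648182]
[0.60631402 0.01213385 0.12999011] 0.04991183444847049 [0.60629727 0.01314395] 9.6417
```

View pics/w3.png

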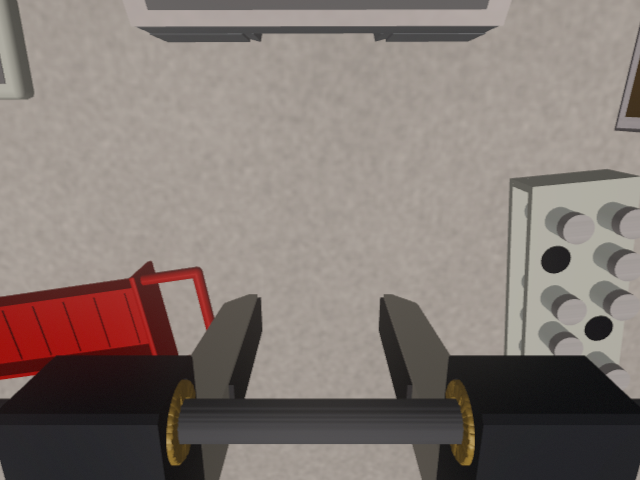

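The jaws closed to 50 mm, so the tray is not held (it should have stopped at about 60). I'll look at the wash tray again.

```bash
python3 - <<'E'
from h import *
robot.movep([.474,-.321,.30],ori(-90)); P,im,d=snap("w4"); C=cloud(P,d)
sub=C[40:262,230:400]; z=sub[...,2]
for y in (100,140,170,200): print(y,[ (u,int(C[y,u,1]*1000),int(C[y,u,2]*1000)) for u in range(270,375,5)])
E
```

```text
100 [(270, -266, 4), (275, -272, 4), (280, -277, 5), (285, -282, 5), (290, -288, 5), (295, -294, 28), (300, -298, 7), (305, -304, 6), (310, -309, 7), (315, -314, 8), (320, -319, 7), (325, -325, 6), (330, -330, 6), (335, -335, 7), (340, -340, 7), (345, -346, 7), (350, -350, 15), (355, -356, 4), (360, -362, 4), (365, -367, 6), (370, -372, 4)]
140 [(270, -265, 4), (275, -271, 5), (280, -276, 5), (285, -281, 3), (290, -287, 4), (295, -292, 4), (300, -298, 9), (305, -303, 11), (310, -309, 8), (315, -314, 7), (320, -319, 8), (325, -325, 9), (330, -330, 7), (335, -336, 8), (340, -341, 7), (345, -346, 8), (350, -351, 16), (355, -357, 5), (360, -363, 4), (365, -368, 4), (370, -374, 5)]
170 [(270, -264, 4), (275, -270, 5), (280, -275, 3), (285, -281, 5), (290, -286, 3), (295, -292, 3), (300, -298, 14), (305, -303, 7), (310, -308, 7), (315, -314, 8), (320, -319, 10), (325, -325, 7), (330, -330, 9), (335, -336, 6), (340, -341, 7), (345, -347, 7), (350, -352, 19), (355, -358, 4), (360, -364, 4), (365, -369, 4), (370, -375, 4)]
200 [(270, -263, 5), (275, -269, 4), (280, -274, 4), (285, -280, 3), (290, -286, 5), (295, -291, 5), (300, -298, 27), (305, -303, 8), (310, -308, 7), (315, -314, 7), (320, -320, 7), (325, -325, 7), (330, -331, 8), (335, -336, 6), (340, -342, 7), (345, -348, 7), (350, -352, 19), (355, -359, 4), (360, -365, 5), (365, -370, 4), (370, -376, 4)]
```

View pics/w4.png

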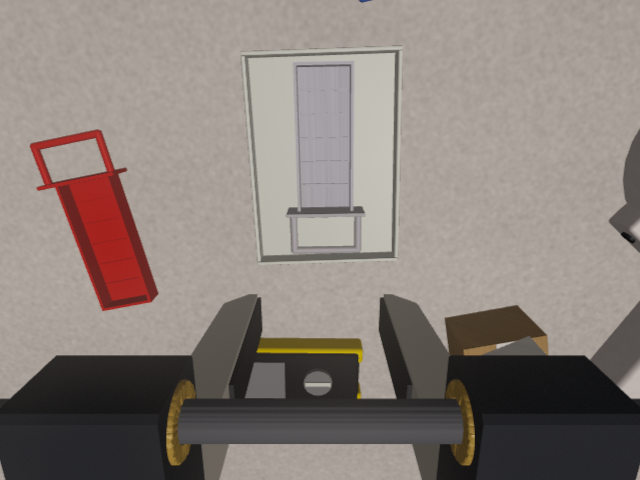

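```bash
python3 - <<'E'
from h import *
P=np.load("pics/w4.npz"); C=cloud(P,P["d"]); s=robot.sense(); print(s["position"],s["orientation"].round(3).tolist(),s["opening"],s["time_s"])
for v,us in((298,(245,250,255,258,386,390,395)),(305,(235,245,255,260,382,388,395)),(340,(215,240,250,400,420)),(380,(230,245,255,385,395)),(420,(300,330))):
    for u in us: print(v,u,C[v,u].round(3))
E
```

```text
[ 0.47434989 -0.32003446  0.29918141] [[-0.001, 0.002, -1.0], [0.001, -1.0, -0.002], [-1.0, -0.001, 0.001]] 0.05020656351085162 11.1667
298 245 [ 0.485 -0.29   0.324]
298 250 [ 0.485 -0.292  0.323]
298 255 [ 0.484 -0.294  0.322]
298 258 [ 0.483 -0.294  0.319]
298 386 [ 0.484 -0.347  0.322]
298 390 [ 0.484 -0.349  0.322]
298 395 [ 0.484 -0.351  0.322]
305 235 [ 0.484 -0.287  0.328]
305 245 [ 0.484 -0.291  0.329]
305 255 [ 0.483 -0.294  0.326]
305 260 [ 0.48  -0.295  0.321]
305 382 [ 0.483 -0.345  0.325]
305 388 [ 0.484 -0.347  0.329]
305 395 [ 0.484 -0.35   0.328]
340 215 [ 0.484 -0.285  0.355]
340 240 [ 0.484 -0.294  0.356]
340 250 [ 0.48  -0.296  0.349]
340 400 [ 0.485 -0.347  0.356]
340 420 [ 0.485 -0.354  0.357]
380 230 [ 0.483 -0.294  0.376]
380 245 [ 0.473 -0.296  0.362]
380 255 [ 0.243 -0.242  0.036]
380 385 [ 0.219 -0.406  0.001]
380 395 [ 0.472 -0.346  0.36 ]
420 300 [ 0.505 -0.317  0.419]
420 330 [ 0.505 -0.322  0.419]
```

Depth puts the fingertips about 20 mm *above* the reported TCP (z≈0.319 against 0.299). That explains the empty grip: the tips closed at about 47 mm height, over the tray, which hasn't moved. So tips_ahead=0.019 doesn't hold here. I'll retry with a guarded descent, keeping the tips in view and watching force.

```bash
cat >> h.py <<'E'
def down(p,z0,z1,step=.003,lim=4.,vel=.04):
    "guarded straight descent; stops when the vertical force changes by lim"
    f0=robot.sense()["force"][2]; z=z0
    while z>z1+1e-6:
        z=max(z-step,z1); robot.move_l([*p,z],vel=vel); f=robot.sense()["force"][2]-f0
        if abs(f)>lim: print("contact",z,f); break
    return z
E
python3 - <<'E'
from h import *
p=[.506,-.3252]
robot.set_gripper(.09,40)
robot.movep([*p,.08],ori(-89)); robot.move_l([*p,.012],vel=.1)
z=down(p,.012,-.010)
robot.set_gripper(.045,40); s=robot.sense(); print(z,s["opening"],s["position"],s["force"],s["time_s"])
E
```

```text
-0.01 0.05982197268713486 [ 0.50603727 -0.32513801 -0.00996184] [-0.66033077  0.30502104  0.33941853] 16.3
```

Gripped at 59.8 mm, matching the 60 mm body. Next: lift, check, carry, and lower with the force guard.

```bash
python3 - <<'E'
from h import *
p=[.506,-.3252]
robot.move_l([*p,.02],vel=.08); robot.move_l([*p,.08],vel=.15); s=robot.sense(); print(s["opening"],s["force"],s["torque"])
q=M-n*.125
robot.movep([*q,.08],ori(A-90)); s=robot.sense(); print(s["opening"],s["force"],s["position"]-[*q,.08])
if s["opening"]<.057: raise SystemExit("lost")
robot.move_l([*q,-.007],vel=.1); robot.pause(.15)
z=down(q,-.007,-.0155,step=.001,lim=1.5,vel=.03); s=robot.sense(); print(z,s["force"],s["opening"],s["time_s"])
P,im,d=snap("w5")
E
```

```text
0.05972083754429947 [-0.13530041 -0.58252347 -3.71837127] [-0.00437794 -0.01010899 -0.02211068]
0.05974038110418824 [ 0.7850933   0.14110837 -2.5030585 ] [-0.00038321 -0.00089149 -0.00065084]
contact -0.015000000000000006 10.075139200250728
-0.015000000000000006 [-3.49630199  0.39036165  6.86352971] 0.05945087795015724 21.8667
```

View pics/w5.png

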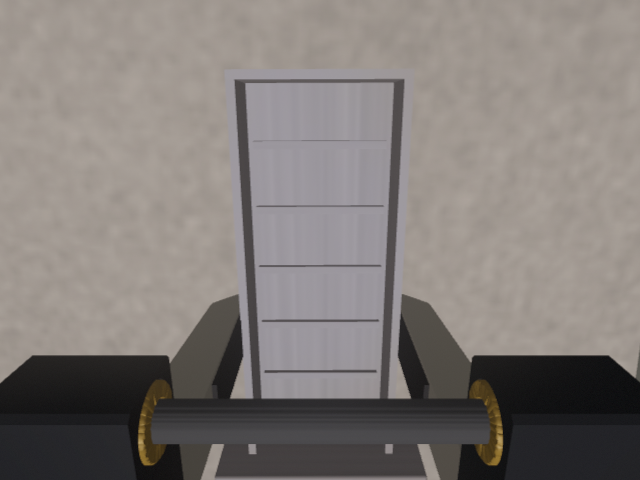

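It is on the bench with contact felt (about 10 N). I'll release, back up and take a look.

```bash
python3 - <<'E'
from h import *
robot.set_gripper(.088); q=M-n*.125
robot.move_l([*q,.06],vel=.12); g=M-n*.20; robot.movep([*g,.2],ori(A-90)); robot.pause(.1)
P,im,d=snap("w6"); C=cloud(P,d).reshape(-1,3); ok=d.ravel()>0
rel=C[:,:2]-M; s=rel@n; t=rel@np.array([n[1],-n[0]])  # depth along slot, lateral (+ = +x world)
reg=ok&(np.abs(t)<.055)&(s>-.27)&(s<-.01)
for nm,lo,hi in(("all",.018,.045),("plate",.033,.045)):
    m=reg&(C[:,2]>lo)&(C[:,2]<hi); print(nm,m.sum(),s[m].min(),s[m].max(),t[m].min(),t[m].max(),C[m,2].max())
for a in np.arange(-.24,-.02,.01):
    m=reg&(C[:,2]>.018)&(C[:,2]<.045)&(s>a)&(s<a+.01); 
    if m.any(): print(round(a,3),m.sum(),(t[m].min()*1e3).round(1),(t[m].max()*1e3).round(1),round((t[m].min()+t[m].max())*500,1))
print(robot.sense()["time_s"])
E
```

```text
all 4023 -0.22660791480421186 -0.03894407803167447 -0.04055861649046032 0.043056499959784826 0.038935776957253664
plate 519 -0.18299003513277187 -0.1790740215293595 -0.04055861649046032 0.043056499959784826 0.038935776957253664
-0.23 680 -36.9 39.8 1.4
-0.22 297 -37.6 40.4 1.4
-0.21 229 -37.4 40.2 1.4
-0.2 210 -37.1 39.7 1.3
-0.19 510 -40.6 43.1 1.2
-0.18 510 -40.4 42.8 1.2
-0.17 98 -28.9 30.7 0.9
-0.16 120 -28.8 31.2 1.2
-0.15 100 -28.6 30.9 1.1
-0.14 103 -28.4 30.7 1.2
-0.13 127 -29.0 31.1 1.0
-0.12 117 -28.7 30.8 1.0
-0.11 110 -29.0 30.5 0.7
-0.1 133 -29.1 31.0 0.9
-0.09 130 -28.8 30.7 1.0
-0.08 115 -29.2 30.4 0.6
-0.07 143 -29.2 30.9 0.8
-0.06 143 -28.9 30.5 0.8
-0.05 130 -29.3 30.8 0.8
-0.04 18 -29.2 30.6 0.7
24.2
```

View pics/w6.png

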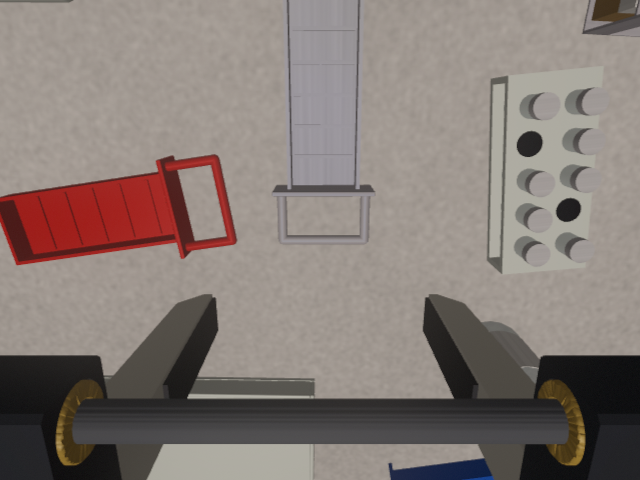

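The tray stands on the bench aligned with the slot: lateral +1 mm, under 0.3° of yaw, plate 179 mm out, handle outwards. The red handle at (234,240) leaves about 38 mm beside the bar for the finger. I'll regrasp across the handle's ends, so the gripper body's narrow side faces the chiller, then slide in guarded.

```bash
python3 - <<'E'
from h import *
L=np.array([n[1],-n[0]]); at=lambda s:M+n*s+L*.001
z=-.010; s0=-.226
robot.movep([*at(s0),.08],ori(A-90)); robot.move_l([*at(s0),.015],vel=.12); zz=down(at(s0),.015,z,step=.005)
if zz>z+1e-6: raise SystemExit("blocked")
robot.set_gripper(.06,30); st=robot.sense(); print(st["opening"],st["force"],st["position"]-[*at(s0),z],st["time_s"])
if st["opening"]<.066: raise SystemExit("miss")
f0=st["force"]; s=s0
robot.move_l([*at(s0+.035),z],vel=.08); s=s0+.035
end=s0+.182
while s<end-1e-6:
    s=min(s+(.008 if s<end-.01 else .0015),end); robot.move_l([*at(s),z],vel=.06); f=robot.sense()["force"]-f0
    print(round(s-s0,4),(f@np.r_[n,0]).round(1),(f@np.r_[L,0]).round(1),f[2].round(1))
    if f@np.r_[n,0]<-14: break
st=robot.sense(); print(st["opening"],st["time_s"])
E
```

```text
0.07647201168198063 [-0.03558879  0.25322984 -0.54607429] [ 4.80028375e-05 -4.61393827e-05  8.20975832e-05] 27.2
0.043 2.4 -0.1 3.0
0.051 1.6 0.6 2.7
0.059 2.3 0.5 2.3
0.067 1.2 1.1 1.7
0.075 1.7 0.4 2.9
0.083 2.5 0.8 2.9
0.091 1.4 1.7 2.8
0.099 1.1 1.2 2.0
0.107 1.2 0.2 2.9
0.115 1.5 0.6 2.3
0.123 1.1 0.9 3.2
0.131 0.9 1.5 2.5
0.139 1.4 0.2 3.7
0.147 1.2 1.1 3.4
0.155 0.4 0.9 2.7
0.163 1.4 1.1 3.5
0.171 0.3 1.2 4.4
0.179 -2.8 0.3 3.4
0.1805 -7.7 1.1 2.2
0.182 -13.2 0.6 3.2
0.07614536481008344 33.3833
```

The stop was felt at 179 mm, as predicted, with 13 N of push. I'll release, retreat and check.

```bash
python3 - <<'E'
from h import *
L=np.array([n[1],-n[0]]); at=lambda s:M+n*s+L*.001
robot.set_gripper(.088); robot.move_l([*at(-.046),.05],vel=.1); robot.move_l([*at(-.15),.16],vel=.15); robot.pause(.2)
P,im,d=snap("w7"); C=cloud(P,d).reshape(-1,3); rel=C[:,:2]-M; s=rel@n; t=rel@L
m=(d.ravel()>0)&(abs(t)<.06)&(s>-.08)&(s<.02)
for nm,lo,hi,a,b in(("bar",.018,.032,-.06,-.038),("plate",.033,.04,-.02,.003),("face",.043,.055,-.02,.02)):
    k=m&(C[:,2]>lo)&(C[:,2]<hi)&(s>a)&(s<b); print(nm,k.sum(),s[k].min(),np.median(s[k]),s[k].max(),t[k].min(),t[k].max())
for lo,hi in((-.04,-.02),(-.02,0),(0,.02),(.02,.04)):
    for nm,a,b in(("plate",.010,.034),("face",.043,.055)):
        k=m&(t>lo)&(t<hi)&(C[:,2]>a)&(C[:,2]<b)&(s>-.02)&(s<.01); print(lo,nm,k.sum(),np.median(s[k]).round(4))
print(robot.sense()["time_s"])
E
```

```text
bar 1431 -0.04819770967814937 -0.04434547227046462 -0.03800687466755011 -0.037124234909673544 0.04018272820456482
plate 1230 -0.004784966381147475 -0.002526900086316385 7.517462582197728e-06 -0.059801384963731025 0.0599543140727319Traceback (most recent call last):
  File "<stdin>", line 7, in <module>
    return umr_minimum(a, axis, None, out, keepdims, initial, where)
ValueError: zero-size array to reduction operation minimum which has no identity
```

View pics/w7.png

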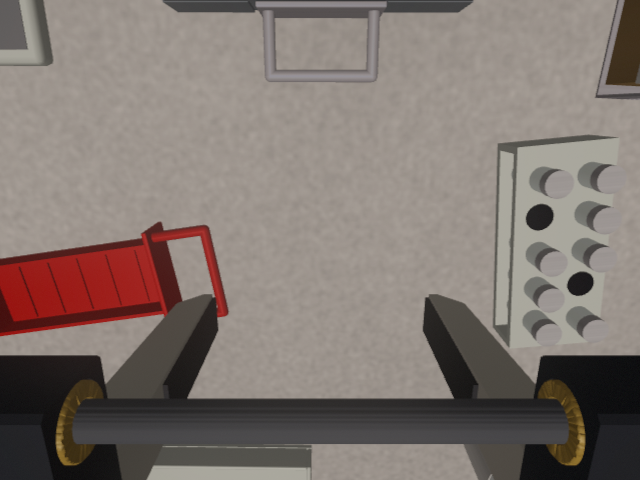

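The tray is home. The bar centre is 44.3 mm outside the face (44 expected), and the plate's outer face is about 4–5 mm out (4 mm thick). The red tray and rack have not moved and the gripper is clear, so I'm handing in.

```bash
python3 -c "
from h import *
print(robot.sense()['time_s'],robot.sense()['force']); robot.job_done()"
```

```text
36.0 [-0.03032535  0.23040671  0.29270567]
the job is handed in; nothing more can be done
```

The steel drip tray is fully home in the slot under the chiller, and I handed the job in at 36.0 s of the 59 s allowed.

**What I did:**
- I gripped the tray across its body and lifted it out of the wash tray.
- I lowered it onto the bench in front of the slot, handle outwards, until it touched with about 10 N, then let go.
- I took it again across the ends of its handle and slid it in. The stop came at 179 mm, as predicted, and I ended the push at about 13 N.

**Last checks:**
- **Depth:** the handle bar is 44.3 mm outside the chiller's front face (44 expected). The plate's outer face is 4 to 5 mm out, and the plate is 4 mm thick, so it sits flush to within about 1 mm.
- **Surroundings:** in the last picture the gripper is clear and the red look-alike and vial rack show no shift. That picture does not show all the other things on the bench.

**What failed or disagreed:**
- **First grasp:** it closed on air above the tray and moved nothing. The wrist camera's depth put the fingertips about 20 mm behind the TCP, while `tips_ahead` says 19 mm ahead. I used the measured value from then on, and the later grasps and the touchdown agreed with it.
- **Final numeric check:** the script stopped early because no points of the chiller's face above the slot were in view. I could therefore not compare plate and face directly in that picture; the figures above use the face position measured earlier.

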